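# Put the scattered knob weights back into their fitted case

### The arm

A 6-joint arm with a two-finger parallel gripper is mounted at the origin on a cart in front of the work surface, level with it; the furniture and walls round the work are solid. World frame = base frame: x ahead of the robot, y to its left, z up, the work surface at z = 0. Lengths are in m, angles in degrees, forces in N, time in s.
With the tool pointing down it reaches from about 0.25 to 0.725 m from the base axis. Payload 9.7 kg.
Tool frame: the origin (TCP) lies midway between the tips of the shut fingers; the grasp point (between the pads) lies 19 mm behind it; z points along the fingers, y is the line along which they close (so a half turn about z gives the same grasp; the last joint's range is limited). The gripper opens to 85 mm and grips with 20 to 120 N. Pads are 22 mm wide; open, the fingers measure 114 mm over their backs; the gripper's body (76 mm by 85 mm) begins 54 mm behind the grasp point. The pads swing forward as they close: fully open they stand 13 mm farther back than shut.
Start: joints at [69.156, 4.979, 10.078, 95.1, 0, 90], TCP at [0.196, 0.514, 0.204] pointing down, gripper open.
Joint ranges: [-179.16, 179.16], [-48.56, 103.87], [-65.8, 70.77], [-126.05, 130.52], [-82.76, 87.17], [-180, 180]. Speed limits (degrees/s): [127.2, 127.2, 147.25, 180, 180, 180].

### API

Orientations are given as [roll, pitch, yaw] about the fixed x, y, z axes, in that order (R = Rz(yaw) Ry(pitch) Rx(roll)).
In Python, from workcell import * gives the robot as it stands.
- The arm moves only by the tool servo_tool, never from a script. Its argument "moves" is a list of rows, each a list of 4 numbers: the shift along the world's x, y, z in cm, then the turn about the world's z in rad. A call has 1 to 20 rows; each row is the pose to reach, as a shift and turn from the pose commanded when the call began; what a row does not reach only later rows make up. A row lasts 1/12 s, in which the tool goes at most 41.7 mm and 7.16 degrees, less where a joint would pass 70% of its speed; a pose out of reach is approached as far as the arm can. A call with a gripper value outside its range is refused whole. "claw" is the closure, from 0 (fully open) to 1 (shut), set as the call begins (left out, the last holds). The fingers move at their own pace and stop on an object; "force" is the grip in N (left out, the last holds). Time passes only in rows, so rows that repeat a pose let the fingers close. It gives the time, the measured TCP pose, the force, the opening and the grip force at its end, in the units of the state.
- get_obs(): the state, without advancing time (a new reading comes with each control period).
- camera(name): name is "scene" or "top"; returns the picture (400x640x3 uint8, red, green, blue); there is no depth.
- get_calibration(name): a dict with "fx", "fy", "cx", "cy" (pixels), "rvec" (rotation vector, rad) and "tvec" (3), from world to camera coordinates, as OpenCV has them. Camera axes: x right, y down, z forward; pixel columns grow to the right and rows downward; lengths in m; the calibration is good to about 2 mm. A picture is of the moment at which its call begins. get_calibration takes no time and is no camera call.
- job_done(): hands the job in; it is judged then, once.
The state is a dict: "time": time; "q": joint angles; "qd": joint speeds; "joint_efforts": joint torques, N m; "ee_pos": TCP position; "tcp_rot": TCP orientation; "wrist_force": force on the tool from outside, world axes, zero at the start; "torque": the same for the moment, N m; "opening": finger opening in m; "grasp_force": force on a finger pad.
Only numpy, scipy, OpenCV 4.12 (cv2) and the standard library are available. Lean on these libraries where they do the work, as an engineer would, in place of code of your own. Each camera call takes 0.05 s, during which the arm holds its last target. There are 200 camera calls.

### The job

The balance check is over: put the four steel weights with knobs back into their wooden case, each standing upright and fully home in the well that is bored for its size. Set each one down rather than dropping it, since a knock spoils a weight. The hooked and the slotted steel mass belong to the spring balance: leave them where they are.

Things in the scene. Friction and masses are not known exactly. Their poses are not given: they have to be found in the camera images.
- weight_500g: Stainless steel 500 g balance weight with a knob, loose, starts upright on the worktop: a plain cylinder 38 mm in diameter and 44 mm high, above it a narrower neck and a round knob 22 mm in diameter; 66 mm tall in all. Its lowest 26 mm go into the well, so hold it higher than that. Origin: centre of its underside; z along its axis, up.
- weight_200g: Stainless steel 200 g balance weight with a knob, loose, starts upright on the worktop: a plain cylinder 28 mm in diameter and 34 mm high, above it a narrower neck and a round knob 16 mm in diameter; 50 mm tall in all. Its lowest 20 mm go into the well, so hold it higher than that. Origin: centre of its underside; z along its axis, up.
- weight_100g: Stainless steel 100 g balance weight with a knob, loose, starts upright on the worktop: a plain cylinder 22 mm in diameter and 26 mm high, above it a narrower neck and a round knob 13 mm in diameter; 39 mm tall in all. Its lowest 16 mm go into the well, so hold it higher than that. Origin: centre of its underside; z along its axis, up.
- weight_50g: Stainless steel 50 g balance weight with a knob, loose, starts upright on the worktop: a plain cylinder 18 mm in diameter and 20 mm high, above it a narrower neck and a round knob 11 mm in diameter; 31 mm tall in all. Its lowest 12 mm go into the well, so hold it higher than that. Origin: centre of its underside; z along its axis, up.
- hooked_mass: Spring-balance mass, not of this set, stays where it is: steel cylinder 33 mm in diameter and 32 mm high with an open hook of 4 mm wire on top instead of a knob, 57 mm tall in all; loose, upright on the worktop. Origin: centre of its underside.
- slotted_mass: Spring-balance mass, not of this set, stays where it is: flat steel disc, 42 mm in diameter and 10 mm thick, with a 7 mm wide slot from its rim to its middle and no knob; loose, lying flat on the worktop. Origin: centre of its underside; the slot opens towards its +x.
- insert_500g: The 500 g well: fixed square pale wood block, 58 x 58 x 38 mm, with a round well 48 mm wide, 26 mm deep in its middle, rim countersunk to 56 mm. Origin: centre of its underside, 8 mm above the worktop; well floor at z = 12 mm, top at 38. The four blocks stand in a row along y, in any order, in a fixed wooden case, rim 48 mm above the worktop; the open lid lies flat on the +x side, as high.
- insert_200g: The 200 g well: fixed square pale wood block, 58 x 58 x 38 mm, with a round well 38 mm wide, 20 mm deep in its middle, rim countersunk to 46 mm. Origin: centre of its underside, 8 mm above the worktop; well floor at z = 18 mm, top at 38. The four blocks stand in a row along y, in any order, in a fixed wooden case, rim 48 mm above the worktop; the open lid lies flat on the +x side, as high.
- insert_100g: The 100 g well: fixed square pale wood block, 58 x 58 x 38 mm, with a round well 31 mm wide, 16 mm deep in its middle, rim countersunk to 39 mm. Origin: centre of its underside, 8 mm above the worktop; well floor at z = 22 mm, top at 38. The four blocks stand in a row along y, in any order, in a fixed wooden case, rim 48 mm above the worktop; the open lid lies flat on the +x side, as high.
- insert_50g: The 50 g well: fixed square pale wood block, 58 x 58 x 38 mm, with a round well 26 mm wide, 12 mm deep in its middle, rim countersunk to 34 mm. Origin: centre of its underside, 8 mm above the worktop; well floor at z = 26 mm, top at 38. The four blocks stand in a row along y, in any order, in a fixed wooden case, rim 48 mm above the worktop; the open lid lies flat on the +x side, as high.
There are look-alikes about, which are no part of the job. Leave any blue look-alike of the weight_500g alone.

How it is judged (in metres and radians):
At the end, for the whole second after the job is handed in: Each knob weight stands upright (within 7 degrees) and at rest in the well of its own size, within 8 mm of the well's axis and its foot within 4 mm of the well's floor; the hooked and the slotted mass are at rest, upright or flat as they were, within 20 mm of where they started (z of weight_500g in the frame of insert_500g between 0.008 and 0.016 m and horizontal distance between weight_500g and insert_500g below 0.008 m and angle between each of weight_500g, weight_200g, weight_100g, weight_50g, hooked_mass, slotted_mass's own z axis and vertical below 0.12 rad and linear speed of each of weight_500g, weight_200g, weight_100g, weight_50g, hooked_mass, slotted_mass below 0.02 m/s and z of weight_200g in the frame of insert_200g between 0.014 and 0.022 m and horizontal distance between weight_200g and insert_200g below 0.008 m and z of weight_100g in the frame of insert_100g between 0.018 and 0.026 m and horizontal distance between weight_100g and insert_100g below 0.008 m and z of weight_50g in the frame of insert_50g between 0.022 and 0.03 m and horizontal distance between weight_50g and insert_50g below 0.008 m and distance of each of hooked_mass, slotted_mass from where it was at the start of the episode below 0.02 m); the robot touches nothing.
It fails at once if a weight is dropped: it falls free, out of the fingers, faster than 0.6 m/s (a fall of about 18 mm) ((linear speed of weight_500g above 0.6 m/s and contact force between the fingers and weight_500g below 0.1 N) or (linear speed of weight_200g above 0.6 m/s and contact force between the fingers and weight_200g below 0.1 N) or (linear speed of weight_100g above 0.6 m/s and contact force between the fingers and weight_100g below 0.1 N) or (linear speed of weight_50g above 0.6 m/s and contact force between the fingers and weight_50g below 0.1 N)).
It fails at once if the hooked or the slotted mass is picked up or pushed 30 mm or more from its place (distance of any of hooked_mass, slotted_mass from where it was at the start of the episode above 0.03 m).
It also fails if it takes over 102 s, if anything falls off the work surface, if the arm or the gripper's body presses on something with over 40 N, if the wrist force passes 120 N, or if a joint passes its speed limit or range.

## Working session

There is one attempt and no reset: what is moved stays moved. The work goes in short steps, Python scripts to look and compute and a tool call to move; the robot and the scene stay as the last step left them, time stands still between calls to the robot, and variables do not carry over. Pictures are saved under pics/ and viewed, at most 14 in all, crops included, and the job is handed in when it is done.

Besides the shell and the picture viewer there is one more tool, called after "Emit:" as name([rows], argument=value, ...), one row to a line, values as JSON. servo_tool: Moves the arm, as the interface text tells. Its arguments: {"type":"object","properties":{"moves":{"type":"array","items":{"type":"array","items":{"type":"number"}}},"claw":{"type":"number"},"force":{"type":"number"}},"required":["moves"]}

```bash
mkdir -p pics; ls; python3 - <<'E'
from workcell import *
import cv2
for n in("top","scene"):
    cv2.imwrite(f"pics/{n}0.png",camera(n)[:,:,::-1]); print(n,get_calibration(n))
print(get_obs())
E
```

```text
pics
top {'fx': 411.75551854959775, 'fy': 411.75551854959775, 'cx': 321.13300427934087, 'cy': 201.92691398860478, 'rvec': array([ 2.16428835, -2.14781375,  0.11157095]), 'tvec': array([0.05777785, 0.45453497, 1.27761367])}
scene {'fx': 411.40966228098404, 'fy': 411.40966228098404, 'cx': 321.8434923892518, 'cy': 193.62766588253405, 'rvec': array([ 0.78121115, -2.27828218,  1.38177394]), 'tvec': array([0.40503899, 0.15015957, 0.80307374])}
{'time': 0.1, 'q': array([6.91572779e+01, 5.00839911e+00, 1.00381900e+01, 9.50990222e+01,
       1.03478094e-03, 8.99985058e+01]), 'qd': array([ 0.01847794, -0.10966485,  0.1660906 , -0.05928648,  0.04348136,
       -0.0822869 ]), 'joint_efforts': array([-8.00572622e-06, -5.21563661e+01,  4.65651333e+01,  1.60675251e-02,
       -3.34950073e-05,  2.30034010e-05]), 'ee_pos': array([0.19560192, 0.51378719, 0.20354246]), 'tcp_rot': array([-1.79930769e+02, -1.03658568e-03,  1.59158771e+02]), 'wrist_force': array([ 0.02052074, -0.77726801, -0.38349005]), 'torque': array([-0.00419332, -0.01285907, -0.01060885]), 'grasp_force': 0.0, 'opening': 0.08552255875814313}
```

View pics/top0.png

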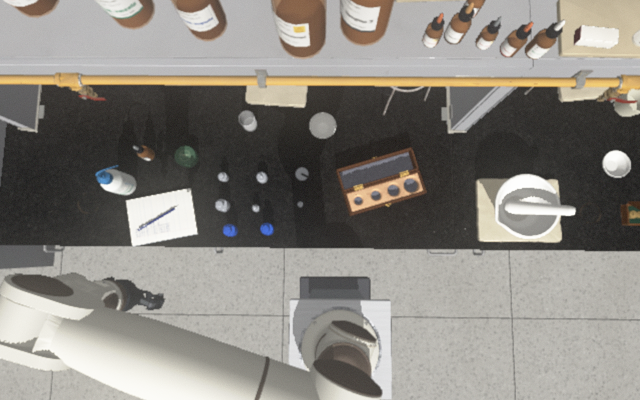

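View pics/scene0.png

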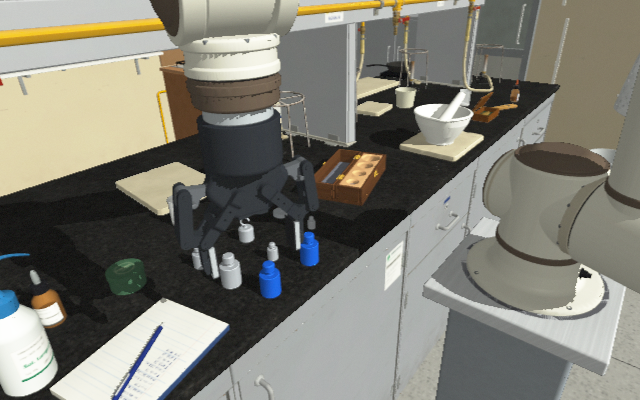

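The top view shows the weights and blue look-alikes at about (215–310, 170–235) and the case at (340–425, 150–215), turned a little. I'll enlarge both.

```bash
python3 - <<'E'
import cv2,numpy as np
t=cv2.imread("pics/top0.png");s=cv2.imread("pics/scene0.png")
a=cv2.resize(t[160:240,205:315],None,fx=7,fy=7,interpolation=cv2.INTER_CUBIC)
cv2.imwrite("pics/c1.png",cv2.convertScaleAbs(a,alpha=1.4,beta=15))
a=cv2.resize(t[145:220,335:430],None,fx=8,fy=8,interpolation=cv2.INTER_CUBIC)
cv2.imwrite("pics/c2.png",a)
a=cv2.resize(s[140:300,170:400],None,fx=3.4,fy=3.4,interpolation=cv2.INTER_CUBIC)
cv2.imwrite("pics/c3.png",a)
E
```

```text
(no output)
```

View pics/c1.png

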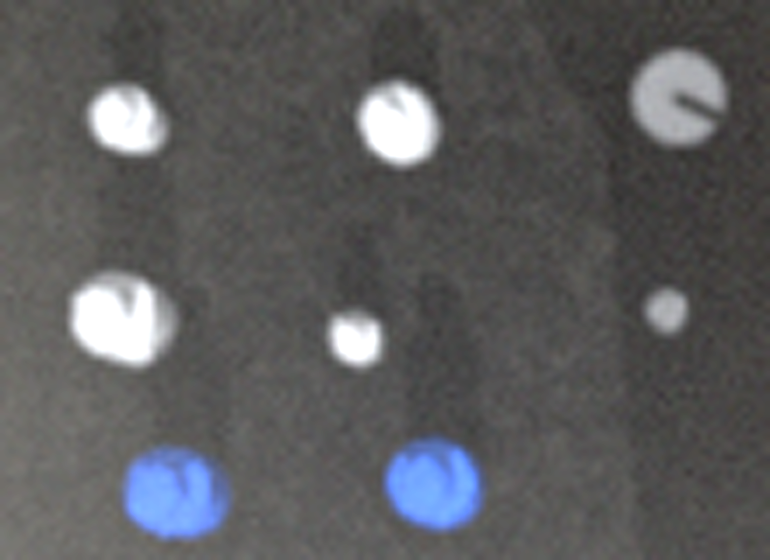

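View pics/c2.png

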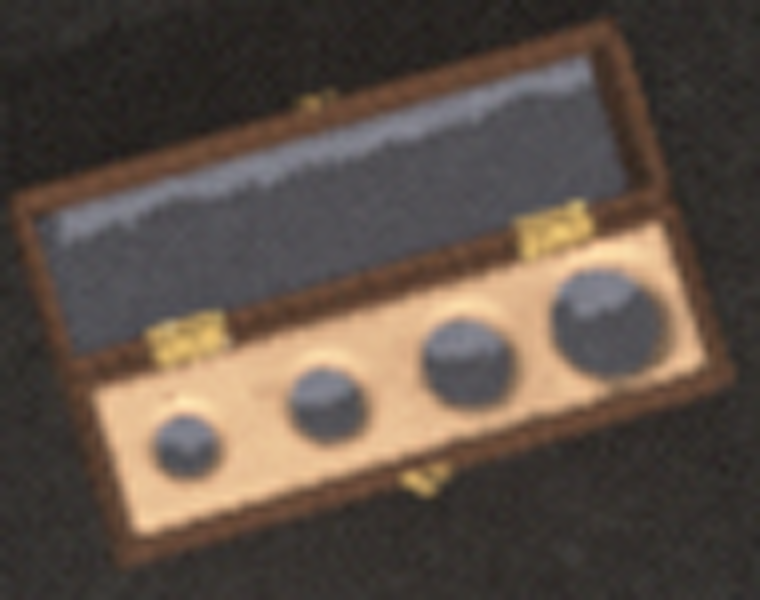

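View pics/c3.png

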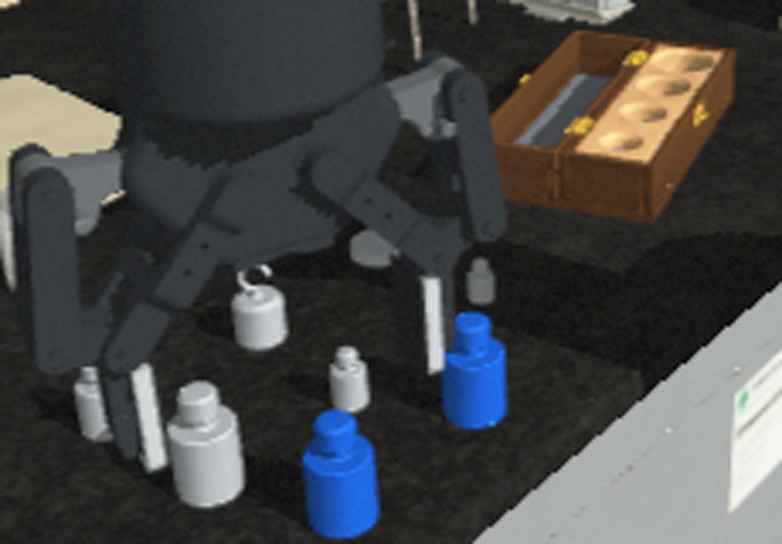

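Top view at full resolution: 500 g at about (222, 206), 200 g (223, 177), 100 g (256, 208), 50 g (300, 204), hooked mass (262, 177), slotted mass (302, 174), blue look-alikes (230, 230) and (267, 229). From +y to −y the wells run 50, 100, 200, 500. In the scene view the gripper hides the 200 g, so I'll measure what I can from here.

```bash
cat > h.py <<'E'
import cv2,numpy as np
from workcell import *
class Cam:
    def __init__(s,n):
        c=get_calibration(n); s.K=np.array([[c["fx"],0,c["cx"]],[0,c["fy"],c["cy"]],[0,0,1]])
        s.R=cv2.Rodrigues(np.array(c["rvec"]))[0]; s.t=np.array(c["tvec"]); s.C=-s.R.T@s.t
    def ray(s,p): return s.R.T@np.linalg.inv(s.K)@np.array([p[0],p[1],1.])
    def plane(s,p,z): d=s.ray(p); return s.C+d*(z-s.C[2])/d[2]
    def proj(s,X): v=s.K@(s.R@np.array(X)+s.t); return v[:2]/v[2]
    @property
    def P(s): return s.K@np.c_[s.R,s.t]
def tri(a,pa,b,pb):
    X=cv2.triangulatePoints(a.P,b.P,np.array(pa,float).reshape(2,1),np.array(pb,float).reshape(2,1)).ravel(); return X[:3]/X[3]
def blobs(mask,roi,amin=15):
    x0,y0,x1,y1=roi; n,l,st,c=cv2.connectedComponentsWithStats(mask[y0:y1,x0:x1].astype(np.uint8))
    return [(st[i,4],c[i]+[x0,y0],st[i,:4]+[x0,y0,0,0]) for i in range(1,n) if st[i,4]>=amin]
E
python3 - <<'E'
from h import *
T,S=Cam("top"),Cam("scene"); print("C",T.C.round(3),S.C.round(3))
t=cv2.imread("pics/top0.png").astype(int);s=cv2.imread("pics/scene0.png").astype(int)
grey=lambda i:(i.max(2)-i.min(2)<30)
print("top");
for a,c,b in blobs((t.max(2)>75)&grey(t),(205,165,315,240),10): print(a,c.round(1),b,T.plane(c,.015).round(3))
print("scene")
for a,c,b in blobs((s.max(2)>75)&grey(s),(175,200,330,300),20): print(a,c.round(1),b,S.plane(c,.015).round(3))
# case
hsv=cv2.cvtColor(t.astype(np.uint8),cv2.COLOR_BGR2HSV)
pale=(t[:,:,2]>150)&(t[:,:,2]-t[:,:,0]>40)
pale[:,:335]=0;pale[:,430:]=0;pale[:145]=0;pale[220:]=0
m=cv2.morphologyEx(pale.astype(np.uint8),cv2.MORPH_OPEN,np.ones((2,2)))
n,l,st,c=cv2.connectedComponentsWithStats(m);i=1+st[1:,4].argmax();p=np.argwhere(l==i)[:,::-1]
W=np.array([T.plane(q,.046)[:2] for q in p],np.float32)
(cx,cy),sz,an=cv2.minAreaRect(W);print("pale rect",cx,cy,sz,an)
hull=np.zeros(m.shape,np.uint8);cv2.fillConvexPoly(hull,cv2.convexHull(p.astype(np.int32)),1)
for a,cc,b in blobs((hull>0)&(t[:,:,2]<130),(335,145,430,220),15): print(a,cc.round(1),T.plane(cc,.042).round(3),"dia",2*np.sqrt(a/np.pi)*(T.C[2]-.042)/411)
E
```

```text
C [0.304 0.045 1.322] [-0.096  0.751  0.508]
top
130 [301.2 173.3] [295 167  14  14] [0.548 0.126 0.015]
93 [222.5 176.7] [217 172  12  10] [0.535 0.38  0.015]
113 [261.6 177.3] [256 172  12  12] [0.534 0.254 0.015]
168 [221.9 205.2] [215 199  15  14] [0.443 0.379 0.015]
26 [299.9 203.8] [297 201   6   7] [0.449 0.129 0.015]
55 [255.4 208.2] [252 205   8   8] [0.434 0.271 0.015]
scene
58 [194.8 203.6] [192 200   8   9] [0.742 0.239 0.015]
109 [278.8 212.8] [273 208  14  10] [0.535 0.146 0.015]
78 [311.  222.7] [308 216   7  13] [0.443 0.135 0.015]
278 [245.9 232.4] [238 219  17  24] [0.533 0.254 0.015]
163 [297.2 234.1] [294 220   8  30] [0.436 0.19  0.015]
182 [272.5 251.6] [267 242  12  20] [0.433 0.271 0.015]
880 [225.9 269.1] [208 246  34  44] [0.464 0.368 0.015]
160 [196.5 259. ] [192 248  11  22] [0.538 0.383 0.015]
202 [322.2 293.3] [309 282  21  18] [0.27  0.31  0.015]
pale rect 0.4893612265586853 -0.1372460573911667 (0.07707718759775162, 0.23346252739429474) 17.1491641998291
152 [381.3 180.3] [ 0.522 -0.127  0.042] dia 0.04333002304012062
136 [410.7 185.7] [ 0.505 -0.219  0.042] dia 0.0409860985695956
87 [393.1 190.7] [ 0.489 -0.164  0.042] dia 0.03278134378057856
121 [389.6 201.3] [ 0.456 -0.153  0.042] dia 0.03865981853358377
53 [375.9 195.9] [ 0.472 -0.11   0.042] dia 0.02558615702037577
38 [357.9 201.1] [ 0.456 -0.054  0.042] dia 0.02166501152006031
```

Sizes, spacing (57–58 mm) and heights agree. I'll move the gripper out of the scene camera's view to get the second view of the weights.

Emit:
servo_tool([
  [2,-8,0,0.07],
  [4,-16,0,0.15],
  [6,-24,0,0.22],
  [8,-32,0,0.3],
  [10,-41,0,0.363],
  [10,-41,0,0.363],
  [10,-41,0,0.363],
  [10,-41,0,0.363],
  [10,-41,0,0.363],
  [10,-41,0,0.363],
  [10,-41,0,0.363],
  [10,-41,0,0.363],
], claw=0.3, force=30)

```text
time: 1.1
ee_pos: [0.2961, 0.1018, 0.2042]
tcp_rot: [180.0, 0.0, 179.6]
wrist_force: [0.8, 0.6, 0.2]
opening: 0.0599
grasp_force: 0.0
```

```bash
python3 - <<'E'
from h import *
T,S=Cam("top"),Cam("scene")
o=get_obs();print(o["time"],o["q"].round(1),o["ee_pos"].round(4),o["tcp_rot"].round(1),o["opening"])
for n in("top","scene"): cv2.imwrite(f"pics/{n}1.png",camera(n)[:,:,::-1])
t=cv2.imread("pics/top0.png").astype(int);s=cv2.imread("pics/scene1.png").astype(int)
def best(i,roi,th):
    m=(i.max(2)>th)&(i.max(2)-i.min(2)<35); return max(blobs(m,roi,8),key=lambda b:b[0])
D={"500":(.443,.379,66,44),"200":(.535,.38,50,34),"100":(.434,.271,39,26),"50":(.449,.129,31,20)}
for k,(x,y,h,hb) in D.items():
    pt=T.proj([x,y,.02]).round().astype(int);ps=S.proj([x,y,h/2e3]).round().astype(int)
    bt=best(t,(pt[0]-11,pt[1]-11,pt[0]+11,pt[1]+11),75); b=best(s,(ps[0]-28,ps[1]-32,ps[0]+28,ps[1]+32),60)
    X0=T.plane(bt[1],hb/2e3)
    x0,y0,w,hh=b[2]; 
    # knob top middle and foot middle of scene blob
    m=(s.max(2)>60)&(s.max(2)-s.min(2)<35); top=m[y0+1,x0:x0+w].nonzero()[0].mean()+x0
    kt=[top,y0]; d=S.ray(kt); # height of top: on scene ray nearest the vertical axis at X0
    lam=((X0-S.C)[:2]@d[:2])/(d[:2]@d[:2]); 
    print(k,"axis",X0[:2].round(4),"tri",tri(T,bt[1],S,b[1]).round(4),"bbox",b[2],"top z",(S.C+lam*d)[2].round(4),"foot z",(S.C+S.ray([top,y0+hh])*1)[2].round(3), "scene on z=.45h",S.plane(b[1],h*.45e-3).round(4)[:2])
E
```

```text
1.1 [ 19.  -27.1 -17.  100.1  -0.   19.4] [0.2961 0.1018 0.2042] [180.    0.  179.6] 0.05991369120698314
500 axis [0.442  0.3774] tri [0.4412 0.376  0.0253] bbox [219 252  23  38] top z 0.069 foot z -0.151 scene on z=.45h [0.4357 0.3792]
200 axis [0.5347 0.3798] tri [0.5339 0.3787 0.0194] bbox [191 244  18  26] top z 0.0507 foot z -0.106 scene on z=.45h [0.5291 0.3808]
100 axis [0.4339 0.2716] tri [0.4489 0.2827 0.0568] bbox [244 223  11  21] top z 0.0906 foot z -0.052 scene on z=.45h [0.523 0.255]
50 axis [0.4493 0.1296] tri [0.4486 0.129  0.0101] bbox [307 216   9  14] top z 0.0281 foot z -0.025 scene on z=.45h [0.4436 0.1334]
```

View pics/scene1.png

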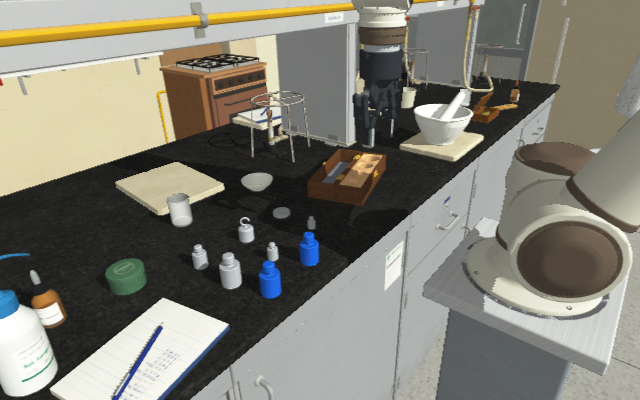

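The scene view now shows all the weights clear: 500 g at (230, 270), 200 g (200, 257), 100 g (272, 251), 50 g (311, 223). The measured tops (69, 51, 28 mm) fit the stated heights. Next I check the case height from two views and move over the 500 g.

```bash
python3 - <<'E'
from h import *
T,S=Cam("top"),Cam("scene")
c3=np.array([(580,152),(650,163),(655,45),(735,50)])/3.4+[170,140]
c2=np.array([(95,395),(135,535),(665,225),(705,365)])/8+[335,145]
X=np.array([tri(T,a,S,b) for a,b in zip(c2,c3)]);print(X.round(4),X.mean(0).round(4))
print(np.mean([T.plane(a,.046) for a in c2],0).round(4))
E
```

```text
[[ 0.4746 -0.0207  0.043 ]
 [ 0.4202 -0.0359  0.0433]
 [ 0.5478 -0.2422  0.0418]
 [ 0.4846 -0.2595  0.0466]] [ 0.4818 -0.1396  0.0437]
[ 0.483  -0.1384  0.046 ]
```

Emit:
servo_tool([
  [3,6,-2,0],
  [6,12,-4,0],
  [10,18,-6,0],
  [13,24,-8,0],
  [14.6,27.5,-9,0],
  [14.6,27.5,-9,0],
  [14.6,27.5,-9,0],
  [14.6,27.5,-9,0],
  [14.6,27.5,-9,0],
  [14.6,27.5,-9,0],
  [14.6,27.5,-9,0],
])

```text
time: 2.12
ee_pos: [0.4399, 0.3806, 0.1136]
tcp_rot: [-179.9, -0.1, -179.9]
wrist_force: [-0.3, -0.3, 0.3]
opening: 0.0599
grasp_force: 0.0
```

Emit:
servo_tool([
  [0.2,-0.3,-2,0],
  [0.2,-0.3,-4,0],
  [0.2,-0.3,-6,0],
  [0.2,-0.3,-7.5,0],
  [0.2,-0.3,-8.4,0],
  [0.2,-0.3,-8.4,0],
  [0.2,-0.3,-8.4,0],
])

```text
time: 2.7
ee_pos: [0.4434, 0.3761, 0.0312]
tcp_rot: [180.0, 0.0, 180.0]
wrist_force: [0.9, -0.8, 0.9]
opening: 0.0596
grasp_force: 0.0
```

Emit:
servo_tool([
  [0,0,0,0],
  [0,0,0,0],
  [0,0,0,0],
  [0,0,0,0],
  [0,0,0,0],
  [0,0,0,0],
  [0,0,0,0],
  [0,0,0,0],
], claw=0.75, force=40)

```text
time: 3.37
ee_pos: [0.4441, 0.3762, 0.0308]
tcp_rot: [180.0, 0.1, 179.9]
wrist_force: [1.3, -1.3, 5.3]
opening: 0.0212
grasp_force: 3.7
```

The opening is 21 mm instead of 38, so the grasp isn't as planned. I'll look before doing anything else.

```bash
python3 - <<'E'
from h import *
s=camera("scene")[:,:,::-1]; t=camera("top")[:,:,::-1]
a=cv2.resize(s[150:310,150:300],None,fx=3.7,fy=3.7,interpolation=cv2.INTER_CUBIC)
b=cv2.resize(t[160:245,205:260],None,fx=4,fy=4,interpolation=cv2.INTER_CUBIC)
o=np.zeros((a.shape[0],a.shape[1]+b.shape[1],3),np.uint8);o[:,:a.shape[1]]=a;o[:b.shape[0],a.shape[1]:]=b
cv2.imwrite("pics/g1.png",o);o=get_obs();print(o["opening"],o["grasp_force"],o["wrist_force"])
E
```

```text
0.021580560933314463 3.6882838705787435 [-0.04399309 -2.13452372  5.31943469]
```

View pics/g1.png

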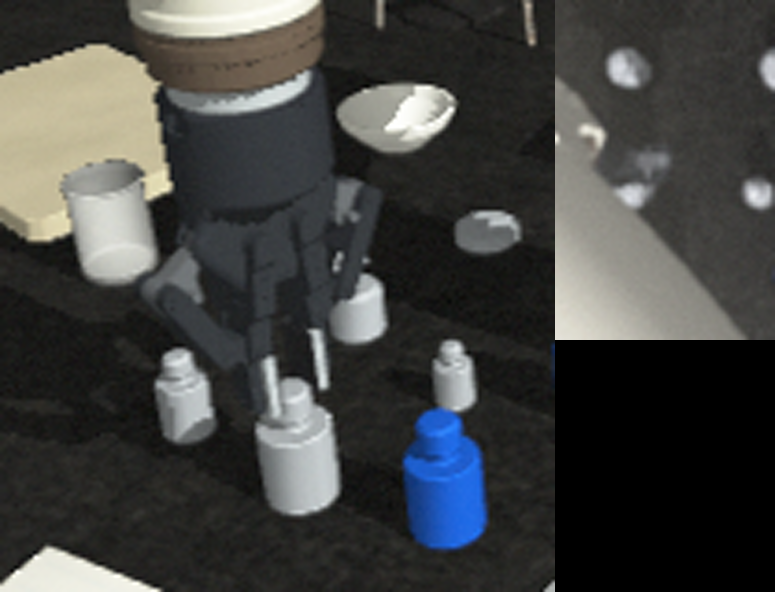

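```bash
python3 - <<'E'
from h import *
S=Cam("scene");T=Cam("top")
for X in [(.444,.376,.031),(.444,.376,.044),(.444,.376,.05),(.46,.36,.031),(.442,.377,0),(.442,.377,.044),(.442,.377,.066)]: print(X,S.proj(X).round(1),T.proj(X).round(1))
print(get_obs()["joint_efforts"])
E
```

```text
(0.444, 0.376, 0.031) [228.4 268.3] [221.6 204.2]
(0.444, 0.376, 0.044) [227.6 262.7] [220.6 203.8]
(0.444, 0.376, 0.05) [227.2 260.1] [220.1 203.6]
(0.46, 0.36, 0.031) [229.5 261.2] [226.8 199.3]
(0.442, 0.377, 0) [230.7 281.9] [223.7 205.9]
(0.442, 0.377, 0.044) [227.9 263.3] [220.2 204.4]
(0.442, 0.377, 0.066) [226.4 253.7] [218.4 203.6]
[ 5.65715097e-01 -5.38392448e+01  4.40865433e+01 -3.32412170e-01
  2.77788481e-01  7.07932431e-04]
```

The pads stand by the knob with their ends on the shoulder of the body: closed to this width they sit higher than I assumed. The weight has not moved. I'll open, go 13 mm lower and grip the body.

Emit:
servo_tool([
  [0,0,0.2,0],
  [0,0,0.2,0],
  [0,0,0.2,0],
  [0,0,0.2,0],
  [0,0,0.2,0],
  [-0.2,0.1,-0.5,0],
  [-0.2,0.1,-1,0],
  [-0.2,0.1,-1.3,0],
  [-0.2,0.1,-1.3,0],
], claw=0.3)

```text
time: 4.22
ee_pos: [0.4411, 0.3766, 0.0158]
tcp_rot: [-179.9, -0.1, 180.0]
wrist_force: [-0.2, -0.3, -0.7]
opening: 0.0597
grasp_force: 0.0
```

Emit:
servo_tool([
  [0,0,0,0],
  [0,0,0,0],
  [0,0,0,0],
  [0,0,0,0],
  [0,0,0,0],
  [0,0,0,0],
  [0,0,0,0],
], claw=0.75, force=40)

```text
time: 4.8
ee_pos: [0.4418, 0.3769, 0.0174]
tcp_rot: [-180.0, 0.0, 179.9]
wrist_force: [-0.2, -3.5, 2.4]
opening: 0.0217
grasp_force: 6.2
```

```bash
python3 - <<'E'
from h import *
s=camera("scene")[:,:,::-1]
a=cv2.resize(s[200:310,170:290],None,fx=5,fy=5,interpolation=cv2.INTER_CUBIC)
cv2.imwrite("pics/g2.png",a);o=get_obs();print(o["opening"],o["grasp_force"],o["wrist_force"],o["ee_pos"])
E
```

```text
0.021623349438668022 6.256403470470104 [-0.07011794 -2.56817841  2.07328113] [0.44183049 0.37692189 0.01741694]
```

View pics/g2.png

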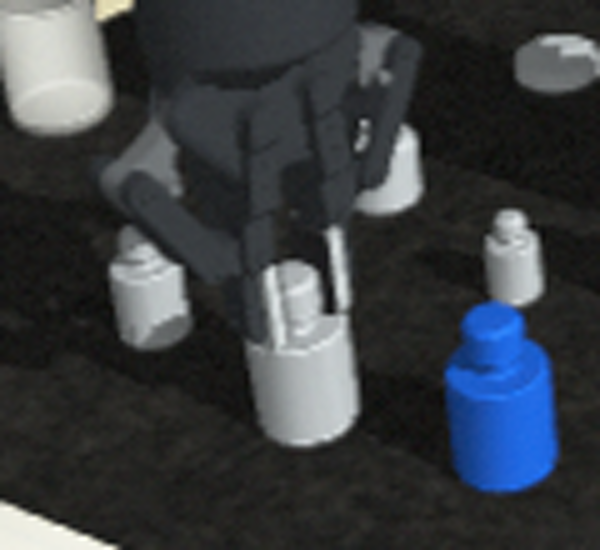

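The pads are still at knob width in the picture. I'll close firmly and see whether they hold the knob.

Emit:
servo_tool([
  [0,0,0,0],
  [0,0,0,0],
  [0,0,0,0],
  [0,0,0,0],
  [0,0,0,0],
], claw=1.0, force=40)

```text
time: 5.27
ee_pos: [0.4419, 0.377, 0.0176]
tcp_rot: [180.0, 0.0, 179.9]
wrist_force: [0.9, -3.5, 5.1]
opening: 0.0201
grasp_force: 39.2
```

Emit:
servo_tool([
  [0,0,0.3,0],
  [0,0,0.6,0],
  [0,0,0.8,0],
  [0,0,0.8,0],
  [0,0,0.8,0],
])

```text
time: 5.68
ee_pos: [0.4415, 0.377, 0.0249]
tcp_rot: [-180.0, -0.0, 180.0]
wrist_force: [-0.5, -0.5, -4.4]
opening: 0.0203
grasp_force: 39.3
```

```bash
python3 - <<'E'
from h import *
s=camera("scene")[:,:,::-1]
a=cv2.resize(s[220:300,190:270],None,fx=7,fy=7,interpolation=cv2.INTER_CUBIC)
cv2.imwrite("pics/g3.png",a);o=get_obs();print(o["opening"],o["grasp_force"],o["wrist_force"],o["ee_pos"])
E
```

```text
0.020143788464004303 39.3391865567537 [-0.56393404  0.52412515 -5.12154469] [0.44151009 0.37699266 0.02483613]
```

View pics/g3.png

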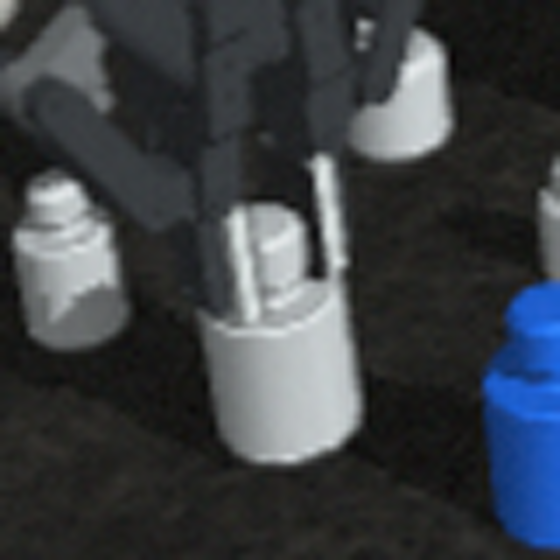

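The wrist carries about 5 N, so the 500 g is held. The picture shows pads at (226–238, 259–266), around the knob with their ends at the shoulder and the weight upright. I'll lift it and carry it over its well.

Emit:
servo_tool([
  [0,0,1,0],
  [0,0,3,0],
  [0,0,5,0],
  [0,0,7,0],
  [0,0,9,0],
  [0,0,11,0],
  [0,0,12,0],
  [0,0,12.5,0],
  [0,0,12.5,0],
])

```text
time: 6.48
ee_pos: [0.442, 0.3773, 0.1512]
tcp_rot: [179.9, 0.1, 180.0]
wrist_force: [-0.1, -0.0, -5.4]
opening: 0.0205
grasp_force: 39.7
```

Emit:
servo_tool([
  [0,-1,0,0],
  [0.3,-3,0,0],
  [0.6,-6,0,0],
  [1,-10,0,0],
  [1.5,-14,0,0],
  [2,-18,0,0],
  [2.4,-22,0,0],
  [2.9,-26,0,0],
  [3.3,-30,0,0],
  [3.7,-34,0,0],
  [4.2,-38,0,0],
  [4.6,-42,0,0],
  [5,-46,0,0],
  [5.4,-50,0,0],
  [5.8,-53.5,0,0],
  [6.2,-56.5,0,0],
  [6.4,-58.5,0,0],
  [6.5,-59.5,0,0],
  [6.5,-59.8,0,0],
  [6.5,-59.8,0,0],
])

```text
time: 8.15
ee_pos: [0.506, -0.221, 0.1492]
tcp_rot: [179.9, -0.1, 179.9]
wrist_force: [-0.6, -0.2, -5.6]
opening: 0.02
grasp_force: 40.0
```

```bash
python3 - <<'E'
from h import *
S=Cam("scene");s=camera("scene")[:,:,::-1];t=camera("top")[:,:,::-1]
cv2.imwrite("pics/s4.png",s)
a=cv2.resize(s[80:220,290:410],None,fx=4,fy=4,interpolation=cv2.INTER_CUBIC)
b=cv2.resize(t[145:220,335:430],None,fx=3,fy=3,interpolation=cv2.INTER_CUBIC)
o=np.zeros((a.shape[0],a.shape[1]+b.shape[1],3),np.uint8);o[:,:a.shape[1]]=a;o[:b.shape[0],a.shape[1]:]=b
cv2.imwrite("pics/g4.png",o);o=get_obs();e=o["ee_pos"];print(o["time"],o["q"].round(0),o["opening"],o["grasp_force"],o["wrist_force"],e)
for d in (-.0176,.0264,.0484): print(d,S.proj(e+[0,0,d]).round(1))
E
```

```text
8.25 [-23.   5.   4.  89.   0. -23.] 0.020215884814676392 39.95839101495221 [-0.44597211  0.27531605 -5.82546888] [ 0.5063844  -0.21995608  0.14986662]
-0.0176 [372.  129.2]
0.0264 [372.5 114.2]
0.0484 [372.8 106.5]
```

View pics/g4.png

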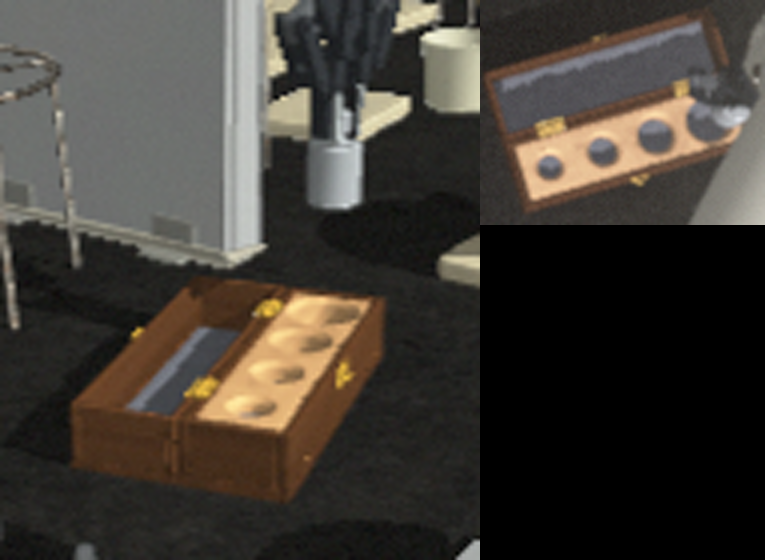

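The foot sits at (374, 130) in the scene view, matching the kinematic prediction (372, 129), and the weight is upright. Lowering it.

Emit:
servo_tool([
  [0,-0.1,-1.5,0],
  [0,-0.1,-3.5,0],
  [0,-0.1,-5.5,0],
  [0,-0.1,-7.5,0],
  [0,-0.1,-9,0],
  [0,-0.1,-9.8,0],
  [0,-0.1,-10.3,0],
  [0,-0.1,-10.6,0],
  [0,-0.1,-10.8,0],
  [0,-0.1,-10.8,0],
  [0,-0.1,-10.8,0],
])

```text
time: 9.17
ee_pos: [0.5071, -0.2221, 0.043]
tcp_rot: [-180.0, 0.1, 180.0]
wrist_force: [0.2, -0.6, -4.7]
opening: 0.0201
grasp_force: 39.9
```

Emit:
servo_tool([
  [0,0,-0.1,0],
  [0,0,-0.2,0],
  [0,0,-0.3,0],
  [0,0,-0.4,0],
  [0,0,-0.5,0],
  [0,0,-0.5,0],
  [0,0,-0.5,0],
])

```text
time: 9.75
ee_pos: [0.5069, -0.2221, 0.0376]
tcp_rot: [-180.0, 0.0, 180.0]
wrist_force: [-0.8, -0.9, -0.9]
opening: 0.0201
grasp_force: 40.3
```

Seated: the wrist load has gone. Release, rise and go back for the 200 g.

Emit:
servo_tool([
  [0,0,0,0],
  [0,0,0,0],
  [0,0,0,0],
  [0,0,0,0],
  [0,0,2,0],
  [0,0,5,0],
  [0,0,8,0],
  [0,0,11,0],
  [0,0,11,0],
], claw=0.6)

```text
time: 10.5
ee_pos: [0.5087, -0.2229, 0.1536]
tcp_rot: [-179.8, 0.4, 180.0]
wrist_force: [0.2, -0.5, 0.2]
opening: 0.034
grasp_force: 0.0
```

Emit:
servo_tool([
  [0.2,4,0,0],
  [0.4,8,0,0],
  [0.6,12,0,0],
  [0.8,16,0,0],
  [1,20,0,0],
  [1.2,24,0,0],
  [1.4,28,0,0],
  [1.6,32,0,0],
  [1.8,36,0,0],
  [2,40,0,0],
  [2.2,44,0,0],
  [2.4,48,0,0],
  [2.6,52,0,0],
  [2.7,56,0,0],
  [2.8,60,0,0],
  [2.8,60.2,0,0],
  [2.8,60.2,0,0],
  [2.8,60.2,0,0],
], claw=0.4)

```text
time: 12.0
ee_pos: [0.5346, 0.3799, 0.1468]
tcp_rot: [-180.0, -0.0, 180.0]
wrist_force: [-0.3, 0.0, -0.4]
opening: 0.0513
grasp_force: 0.0
```

Emit:
servo_tool([
  [0,0,-3,0],
  [0,0,-6,0],
  [0,0,-9,0],
  [0,0,-11,0],
  [0,0,-12.5,0],
  [0,0,-13.3,0],
  [0,0,-13.9,0],
  [0,0,-13.9,0],
  [0,0,-13.9,0],
])

```text
time: 12.75
ee_pos: [0.5353, 0.3797, 0.0093]
tcp_rot: [180.0, 0.1, 179.9]
wrist_force: [0.3, -0.1, 0.1]
opening: 0.0511
grasp_force: 0.0
```

Emit:
servo_tool([
  [0,0,0,0],
  [0,0,0,0],
  [0,0,0,0],
  [0,0,0,0],
  [0,0,0,0],
  [0,0,0,0],
  [0,0,0,0],
  [0,0,0,0],
], claw=1.0, force=30)

```text
time: 13.42
ee_pos: [0.5352, 0.3802, 0.0091]
tcp_rot: [180.0, 0.1, 180.0]
wrist_force: [-0.9, -1.4, 5.6]
opening: 0.0138
grasp_force: 29.4
```

```bash
python3 - <<'E'
from h import *
s=camera("scene")[:,:,::-1]
a=cv2.resize(s[210:280,165:235],None,fx=6,fy=6,interpolation=cv2.INTER_CUBIC)
b=cv2.resize(s[140:200,350:410],None,fx=6,fy=6,interpolation=cv2.INTER_CUBIC)
o=np.zeros((420,780,3),np.uint8);o[:,:420]=a;o[:360,420:]=b
cv2.imwrite("pics/g5.png",o);o=get_obs();print(o["opening"],o["grasp_force"],o["wrist_force"],o["ee_pos"])
E
```

```text
0.013846380864000184 29.36876038351329 [ 0.38032362 -1.24964039  6.31333572] [0.53511984 0.38017445 0.00908417]
```

View pics/g5.png

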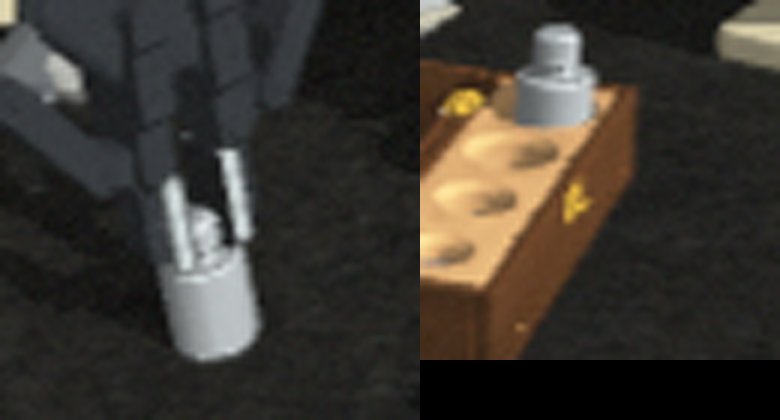

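The 500 g stands upright in its well, and the pads hold the 200 g by its knob at about (200, 250). Carry it.

Emit:
servo_tool([
  [0,0,1,0],
  [0,0,3,0],
  [0,0,5,0],
  [0,0,7,0],
  [0,0,9,0],
  [0,0,11,0],
  [0,0,13,0],
  [0,0,14,0],
  [0,0,14,0],
])

```text
time: 14.22
ee_pos: [0.5354, 0.3806, 0.1509]
tcp_rot: [179.9, 0.2, 180.0]
wrist_force: [0.8, 0.2, -1.8]
opening: 0.0139
grasp_force: 29.6
```

Emit:
servo_tool([
  [0,-1,0,0],
  [-0.2,-3,0,0],
  [-0.4,-6,0,0],
  [-0.7,-9,0,0],
  [-1,-12.5,0,0],
  [-1.3,-16,0,0],
  [-1.6,-20,0,0],
  [-2,-24,0,0],
  [-2.3,-28,0,0],
  [-2.6,-32,0,0],
  [-3,-36,0,0],
  [-3.3,-40,0,0],
  [-3.6,-44,0,0],
  [-3.9,-47,0,0],
  [-4.2,-50,0,0],
  [-4.4,-52.5,0,0],
  [-4.5,-54,0,0],
  [-4.5,-54.5,0,0],
  [-4.5,-54.5,0,0],
  [-4.5,-54.5,0,0],
])

```text
time: 15.88
ee_pos: [0.489, -0.1647, 0.1471]
tcp_rot: [180.0, -0.1, 179.9]
wrist_force: [-0.6, 0.6, -2.1]
opening: 0.0138
grasp_force: 29.6
```

Emit:
servo_tool([
  [0.1,0,-1.5,0],
  [0.1,0,-3.5,0],
  [0.1,0,-5.5,0],
  [0.1,0,-7.5,0],
  [0.1,0,-9,0],
  [0.1,0,-9.8,0],
  [0.1,0,-10.3,0],
  [0.1,0,-10.6,0],
  [0.1,0,-10.8,0],
  [0.1,0,-10.8,0],
])

```text
time: 16.72
ee_pos: [0.491, -0.1649, 0.0406]
tcp_rot: [-180.0, 0.0, 180.0]
wrist_force: [0.6, -0.1, -2.2]
opening: 0.0137
grasp_force: 29.6
```

Emit:
servo_tool([
  [0,0,-0.1,0],
  [0,0,-0.2,0],
  [0,0,-0.3,0],
  [0,0,-0.4,0],
  [0,0,-0.5,0],
  [0,0,-0.5,0],
  [0,0,-0.5,0],
])

```text
time: 17.3
ee_pos: [0.4907, -0.1651, 0.0352]
tcp_rot: [-180.0, 0.0, 180.0]
wrist_force: [-0.3, -0.0, -1.1]
opening: 0.0139
grasp_force: 29.6
```

Emit:
servo_tool([
  [0,0,-0.1,0],
  [0,0,-0.1,0],
  [0,0,-0.1,0],
])

```text
time: 17.55
ee_pos: [0.4912, -0.1653, 0.035]
tcp_rot: [-180.0, 0.1, 180.0]
wrist_force: [-0.7, -0.8, 4.8]
opening: 0.0142
grasp_force: 30.2
```

Emit:
servo_tool([
  [0,0,0,0],
  [0,0,0,0],
  [0,0,0,0],
  [0,0,0,0],
  [0,0,2,0],
  [0,0,5,0],
  [0,0,8,0],
  [0,0,11,0],
  [0,0,11,0],
], claw=0.65)

```text
time: 18.3
ee_pos: [0.4927, -0.1656, 0.1502]
tcp_rot: [-179.9, 0.4, 180.0]
wrist_force: [0.3, 0.0, 0.5]
opening: 0.0302
grasp_force: 0.0
```

Emit:
servo_tool([
  [-0.5,4,0,0],
  [-1,8,0,0],
  [-1.5,12,0,0],
  [-2,16,0,0],
  [-2.6,20,0,0],
  [-3.2,24,0,0],
  [-3.8,28,0,0],
  [-4.4,32,0,0],
  [-5,36,0,0],
  [-5.4,40,0,0],
  [-5.7,43.7,0,0],
  [-5.7,43.7,0,0],
  [-5.7,43.7,0,0],
  [-5.7,43.7,0,0],
], claw=0.5)

```text
time: 19.47
ee_pos: [0.4335, 0.2718, 0.1438]
tcp_rot: [-180.0, -0.0, 180.0]
wrist_force: [0.1, 0.3, 0.2]
opening: 0.0428
grasp_force: 0.0
```

Emit:
servo_tool([
  [0,0,-3,0],
  [0,0,-6,0],
  [0,0,-9,0],
  [0,0,-11.5,0],
  [0,0,-13,0],
  [0,0,-13.5,0],
  [0,0,-13.8,0],
  [0,0,-14.1,0],
  [0,0,-14.3,0],
  [0,0,-14.3,0],
  [0,0,-14.3,0],
])

```text
time: 20.38
ee_pos: [0.4342, 0.2722, 0.002]
tcp_rot: [180.0, 0.1, 179.9]
wrist_force: [-0.3, -0.3, -0.0]
opening: 0.0424
grasp_force: 0.0
```

Emit:
servo_tool([
  [0,0,0,0],
  [0,0,0,0],
  [0,0,0,0],
  [0,0,0,0],
  [0,0,0,0],
  [0,0,0,0],
  [0,0,0,0],
], claw=1.0, force=25)

```text
time: 20.97
ee_pos: [0.4339, 0.2721, 0.0015]
tcp_rot: [180.0, 0.0, 180.0]
wrist_force: [-0.0, -0.5, 3.7]
opening: 0.0109
grasp_force: 24.5
```

Emit:
servo_tool([
  [0,0,0.2,0],
  [0,0,0.5,0],
  [0,0,0.8,0],
  [0,0,0.8,0],
  [0,0,0.8,0],
])

```text
time: 21.38
ee_pos: [0.4338, 0.2721, 0.0093]
tcp_rot: [180.0, 0.0, 180.0]
wrist_force: [0.3, 0.0, -1.6]
opening: 0.0106
grasp_force: 24.4
```

Held by the knob (11 mm reading, about 1 N of load). Carry to the 100 g well.

Emit:
servo_tool([
  [0,0,1,0],
  [0,0,3,0],
  [0,0,5,0],
  [0,0,7,0],
  [0,0,9,0],
  [0,0,11,0],
  [0,0,13,0],
  [0,0,14,0],
  [0,0,14,0],
])

```text
time: 22.13
ee_pos: [0.4346, 0.2726, 0.1519]
tcp_rot: [179.9, 0.2, 180.0]
wrist_force: [0.0, -0.7, -0.8]
opening: 0.0109
grasp_force: 24.4
```

Emit:
servo_tool([
  [0.1,-1,0,0],
  [0.3,-3,0,0],
  [0.6,-6,0,0],
  [0.9,-9,0,0],
  [1.2,-12,0,0],
  [1.5,-15,0,0],
  [1.8,-18,0,0],
  [2.1,-21,0,0],
  [2.4,-24,0,0],
  [2.7,-27,0,0],
  [3,-30,0,0],
  [3.3,-33,0,0],
  [3.6,-35.5,0,0],
  [3.8,-37.5,0,0],
  [3.9,-38.2,0,0],
  [3.9,-38.3,0,0],
  [3.9,-38.3,0,0],
  [3.9,-38.3,0,0],
])

```text
time: 23.63
ee_pos: [0.4723, -0.1103, 0.1487]
tcp_rot: [180.0, -0.1, 180.0]
wrist_force: [1.0, 0.8, -0.9]
opening: 0.011
grasp_force: 24.5
```

Emit:
servo_tool([
  [0.1,0,-1.5,0],
  [0.1,0,-3.5,0],
  [0.1,0,-5.5,0],
  [0.1,0,-7.5,0],
  [0.1,0,-9,0],
  [0.1,0,-10,0],
  [0.1,0,-10.6,0],
  [0.1,0,-11,0],
  [0.1,0,-11.2,0],
  [0.1,0,-11.2,0],
])

```text
time: 24.47
ee_pos: [0.4739, -0.1109, 0.0375]
tcp_rot: [-180.0, 0.0, 180.0]
wrist_force: [0.1, 0.1, -0.7]
opening: 0.0106
grasp_force: 24.5
```

Emit:
servo_tool([
  [0,0,-0.1,0],
  [0,0,-0.2,0],
  [0,0,-0.3,0],
  [0,0,-0.4,0],
  [0,0,-0.5,0],
  [0,0,-0.5,0],
  [0,0,-0.5,0],
])

```text
time: 25.05
ee_pos: [0.4736, -0.111, 0.0321]
tcp_rot: [180.0, -0.0, 180.0]
wrist_force: [0.0, -0.1, -0.1]
opening: 0.0106
grasp_force: 24.5
```

Emit:
servo_tool([
  [0,0,0,0],
  [0,0,0,0],
  [0,0,0,0],
  [0,0,0,0],
  [0,0,2,0],
  [0,0,5,0],
  [0,0,8,0],
  [0,0,11,0],
  [0,0,11,0],
], claw=0.7)

```text
time: 25.8
ee_pos: [0.4759, -0.1115, 0.1482]
tcp_rot: [-179.9, 0.4, 180.0]
wrist_force: [0.4, -0.6, 1.1]
opening: 0.0257
grasp_force: 0.0
```

Emit:
servo_tool([
  [-0.4,4,0,0],
  [-0.8,8,0,0],
  [-1.2,12,0,0],
  [-1.6,16,0,0],
  [-2,20,0,0],
  [-2.4,24,0,0],
  [-2.4,24,0,0],
  [-2.4,24,0,0],
  [-2.4,24,0,0],
], claw=0.5)

```text
time: 26.55
ee_pos: [0.4497, 0.1289, 0.1421]
tcp_rot: [-180.0, -0.0, -180.0]
wrist_force: [0.1, -0.8, 0.5]
opening: 0.0429
grasp_force: 0.0
```

```bash
python3 - <<'E'
from h import *
s=camera("scene")[:,:,::-1]
a=cv2.resize(s[140:200,330:410],None,fx=6,fy=6,interpolation=cv2.INTER_CUBIC)
cv2.imwrite("pics/g6.png",a);print(get_obs()["ee_pos"])
E
```

```text
[0.4498209  0.12829242 0.14212268]
```

View pics/g6.png

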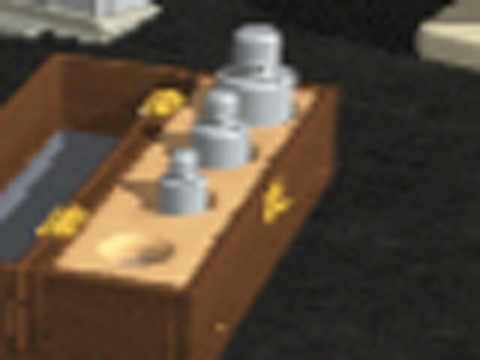

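Three weights stand upright in their wells, at about (373, 155), (367, 162) and (361, 171) in the scene view. Now the 50 g, descending carefully.

Emit:
servo_tool([
  [-0.1,0.1,-3,0],
  [-0.1,0.1,-6,0],
  [-0.1,0.1,-9,0],
  [-0.1,0.1,-11.5,0],
  [-0.1,0.1,-13,0],
  [-0.1,0.1,-13.6,0],
  [-0.1,0.1,-14,0],
  [-0.1,0.1,-14.1,0],
  [-0.1,0.1,-14.1,0],
])

```text
time: 27.35
ee_pos: [0.4494, 0.1296, 0.0021]
tcp_rot: [180.0, 0.1, 179.9]
wrist_force: [0.0, 0.1, -0.2]
opening: 0.0429
grasp_force: 0.0
```

Emit:
servo_tool([
  [0,0,-0.1,0],
  [0,0,-0.2,0],
  [0,0,-0.3,0],
  [0,0,-0.4,0],
  [0,0,-0.4,0],
])

```text
time: 27.77
ee_pos: [0.4487, 0.1301, -0.0029]
tcp_rot: [-180.0, -0.0, 180.0]
wrist_force: [0.1, 0.9, 0.2]
opening: 0.0428
grasp_force: 0.0
```

Emit:
servo_tool([
  [0,0,-0.1,0],
  [0,0,-0.2,0],
  [0,0,-0.2,0],
])

```text
time: 28.02
ee_pos: [0.4486, 0.13, -0.005]
tcp_rot: [-180.0, -0.0, 180.0]
wrist_force: [-0.4, 0.3, 0.2]
opening: 0.0425
grasp_force: 0.0
```

Emit:
servo_tool([
  [0,0,0,0],
  [0,0,0,0],
  [0,0,0,0],
  [0,0,0,0],
  [0,0,0,0],
  [0,0,0,0],
  [0,0,0,0],
], claw=1.0, force=25)

```text
time: 28.6
ee_pos: [0.4488, 0.13, -0.0047]
tcp_rot: [180.0, 0.0, 180.0]
wrist_force: [0.8, 0.1, 0.8]
opening: 0.0082
grasp_force: 24.4
```

Emit:
servo_tool([
  [0,0,0.2,0],
  [0,0,0.5,0],
  [0,0,0.8,0],
  [0,0,0.8,0],
  [0,0,0.8,0],
])

```text
time: 29.02
ee_pos: [0.4489, 0.1301, 0.0035]
tcp_rot: [180.0, 0.0, 180.0]
wrist_force: [0.3, 0.1, 0.5]
opening: 0.0087
grasp_force: 24.4
```

```bash
python3 - <<'E'
from h import *
s=camera("scene")[:,:,::-1]
a=cv2.resize(s[180:240,280:340],None,fx=7,fy=7,interpolation=cv2.INTER_CUBIC)
cv2.imwrite("pics/g7.png",a)
E
```

```text
(no output)
```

View pics/g7.png

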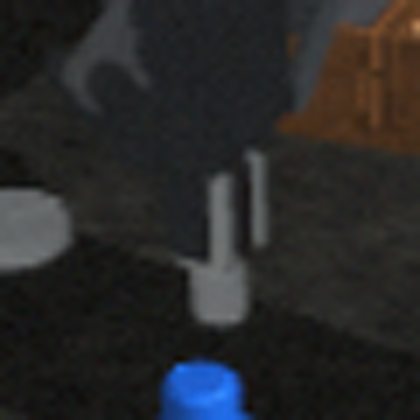

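The pads hold the 50 g knob at about (312, 215), and the foot has risen from row 230 to 226, so it is lifted. Carry to the 50 g well.

Emit:
servo_tool([
  [0,0,1,0],
  [0,0,3,0],
  [0,0,5,0],
  [0,0,7,0],
  [0,0,9,0],
  [0,0,11,0],
  [0,0,12,0],
  [0,0,12,0],
])

```text
time: 29.73
ee_pos: [0.4498, 0.1303, 0.1258]
tcp_rot: [179.9, 0.2, 180.0]
wrist_force: [0.3, -0.3, 0.0]
opening: 0.0084
grasp_force: 24.4
```

Emit:
servo_tool([
  [0,-1,0,0],
  [0.1,-3,0,0],
  [0.2,-6,0,0],
  [0.4,-9,0,0],
  [0.5,-12,0,0],
  [0.7,-15,0,0],
  [0.8,-17,0,0],
  [0.8,-18.2,0,0],
  [0.8,-18.4,0,0],
  [0.8,-18.4,0,0],
  [0.8,-18.4,0,0],
])

```text
time: 30.65
ee_pos: [0.4562, -0.0538, 0.1224]
tcp_rot: [180.0, -0.1, 179.9]
wrist_force: [-0.7, 0.1, 0.8]
opening: 0.0083
grasp_force: 24.4
```

Emit:
servo_tool([
  [0,0,-1.5,0],
  [0,0,-3.5,0],
  [0,0,-5.5,0],
  [0,0,-7,0],
  [0,0,-8,0],
  [0,0,-8.5,0],
  [0,0,-8.7,0],
  [0,0,-8.8,0],
  [0,0,-8.8,0],
])

```text
time: 31.4
ee_pos: [0.4571, -0.0539, 0.0358]
tcp_rot: [-180.0, 0.1, 180.0]
wrist_force: [0.4, 0.7, -1.8]
opening: 0.0085
grasp_force: 24.4
```

Emit:
servo_tool([
  [0,0,-0.1,0],
  [0,0,-0.2,0],
  [0,0,-0.3,0],
  [0,0,-0.4,0],
  [0,0,-0.5,0],
  [0,0,-0.5,0],
  [0,0,-0.5,0],
])

```text
time: 31.98
ee_pos: [0.4566, -0.054, 0.0301]
tcp_rot: [-180.0, -0.0, 180.0]
wrist_force: [-1.5, -0.3, -0.3]
opening: 0.0084
grasp_force: 24.4
```

Less than 1 mm above the floor: release, rise and move back clear.

Emit:
servo_tool([
  [0,0,-0.1,0],
  [0,0,-0.1,0],
  [0,0,-0.1,0],
])

```text
time: 32.23
ee_pos: [0.4568, -0.054, 0.0293]
tcp_rot: [-180.0, 0.0, 180.0]
wrist_force: [0.3, -0.2, 0.3]
opening: 0.0085
grasp_force: 24.5
```

Emit:
servo_tool([
  [0,0,0,0],
  [0,0,0,0],
  [0,0,0,0],
  [0,0,0,0],
  [0,0,2,0],
  [0,0,5,0],
  [0,0,8,0],
  [0,0,12,0],
  [0,3,15,0],
  [0,7,15,0],
  [0,11,15,0],
  [0,15,15,0],
  [0,15,15,0],
  [0,15,15,0],
  [0,15,15,0],
], claw=0.75)

```text
time: 33.48
ee_pos: [0.4566, 0.0959, 0.1791]
tcp_rot: [-180.0, -0.0, -180.0]
wrist_force: [0.1, -0.1, -1.1]
opening: 0.0214
grasp_force: 0.0
```

```bash
python3 - <<'E'
from h import *
s=camera("scene")[:,:,::-1];t=camera("top")[:,:,::-1];T=Cam("top");cv2.imwrite("pics/t8.png",t)
a=cv2.resize(s[130:240,230:410],None,fx=4,fy=4,interpolation=cv2.INTER_CUBIC)
cv2.imwrite("pics/g8.png",a);print(get_obs()["ee_pos"],get_obs()["time"])
t=t.astype(int)
for a,c,b in blobs((t.max(2)>75)&(t.max(2)-t.min(2)<30),(205,165,315,240),10): print(a,c.round(1),T.plane(c,.015).round(3))
E
```

```text
[0.45676373 0.09498935 0.17915281] 33.5833
3652 [289.6 199.8] [0.462 0.162 0.015]
10 [256.7 190.5] [0.491 0.269 0.015]
11 [256.6 203.6] [0.448 0.268 0.015]
15 [262.6 205.3] [0.443 0.249 0.015]
15 [206.9 236.9] [0.341 0.423 0.015]
```

View pics/g8.png

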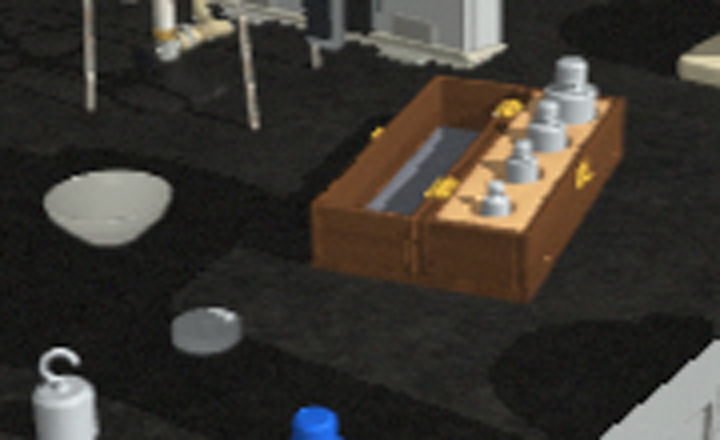

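All four weights stand upright in their wells, at about (373, 155), (367, 163), (361, 171) and (354, 182). The slotted mass at (281, 213) and the hooked mass at (246, 232) are where they started. Handing in.

```bash
python3 -c "
from workcell import *
print(job_done())"
```

```text
the job is handed in; nothing more can be done
None
```

All four knob weights are upright in their own wells, the hooked and slotted masses stayed where they were, and I handed the job in at about 34 s of the 102 s allowed; no verdict came back.

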